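# Push the green tea tin in under its flap

## Robot

A 6-joint arm with a two-finger parallel gripper is mounted at the origin on the work surface. World frame = base frame: x ahead of the robot, y to its left, z up, the work surface at z = 0. Lengths are in m, angles in rad, forces in N, time in s.
With the tool pointing down it reaches from about 0.25 to 0.775 m from the base axis. Payload 4 kg.
Tool frame: the origin (TCP) lies midway between the tips of the shut fingers; the grasp point (between the pads) lies 19 mm behind it; z points along the fingers, x is the direction in which the jaws open and shut, and the axes are right-handed (so a half turn about z gives the same grasp; the last joint's range is limited). The gripper opens to 94 mm and grips with 3 to 60 N. Pads are 16 mm wide; open, the fingers measure 119 mm over their backs; the gripper's body (75 mm by 177 mm) begins 78 mm behind the grasp point.
Start: joints at [-1.388, 0.087, 1.371, -0, 1.684, -0.103], TCP at [0.155, -0.528, 0.206] pointing down, gripper open.
Joint ranges: [-3.1, 3.1], [-0.76, 2.03], [0.27, 2.55], [-1.08, 4.22], [0.17, 2.65], [-2.57, 2.57]. Speed limits (rad/s): [2.79, 2.79, 3.14, 3.14, 3.14, 3.14].

## Interface

Orientations are given as [roll, pitch, yaw] about the fixed x, y, z axes, in that order (R = Rz(yaw) Ry(pitch) Rx(roll)).
In Python, from bench import robot gives the robot as it stands.
- The arm moves only by the shell command python3 -m handwheel 'ROWS'. ROWS is a JSON object of lists of equal length, an entry for each row: "delta_pos": the shift along the tool's x, y, z in mm, a list of three; "rotation": the turn, a rotation vector about the tool's x, y, z in rad, a list of three; "claw": the closure, from -1 (fully open) to 1 (shut). In form: {"delta_pos": [[tx, ty, tz], ...], "rotation": [[wx, wy, wz], ...], "claw": [claw, ...]}. A call has exactly 8 rows; each row shifts and turns the commanded pose from where the row before left it, along the tool's axes as they then stand; what a row does not reach is not made up. A row lasts 1/8 s, in which the tool goes at most 62.5 mm and 10.7 degrees, less where a joint would pass 70% of its speed; a pose out of reach is approached as far as the arm can. A call with a gripper value outside its range is refused whole. The fingers move at their own pace and stop on an object; the grip force is fixed at half the most. Time passes only in rows, so rows that do not move let the fingers close, or fill a call up. It gives the time, the measured TCP pose, the force and the opening at its end, in the units of the state.
- robot.get_obs(): the state, without advancing time (a new reading comes with each control period).
- robot.snapshot(name): name is "scene" or "side" or "wrist"; returns a dict with "color" (400x640x3 uint8, red, green, blue), "intrinsics" (3x3 intrinsics, pixels), "eye" and "rotation" of the camera in the world. Camera axes: x right, y down, z forward; pixel columns grow to the right and rows downward; lengths in m; the calibration is good to about 2 mm. A picture is of the moment at which its call begins. There is no depth.
- robot.close_job(): hands the job in, once; it reports no verdict.
The state is a dict: "time": time; "joint_positions": joint angles; "qvel": joint speeds; "joint_torque": joint torques, N m; "tool_pos": TCP position; "ee_rot": TCP orientation; "wrist_force": force on the tool from outside, world axes, zero at the start; "wrist_torque": the same for the moment, N m; "width": finger opening in m.
Only numpy, scipy, OpenCV 4.12 (cv2) and the standard library are available. Lean on these libraries where they do the work, as an engineer would, in place of code of your own. Each camera call takes 0.05 s, during which the arm holds its last target.

## Task

Push the green tea tin along its lane of the white rack with the fingertips, in under the hanging blue flap ahead of it, until the whole tin has dropped over the sill and lies flat in the compartment; then draw the fingers back out so that the flap swings shut behind it. Only push the tin, never lift it, and leave the yellow tin, its flap and everything else on the surface as they are.

Things in the scene. Friction and masses are not known exactly. Their poses are not given: they have to be found in the camera images.
- rack: White plastic pull-out tea rack, fixed, 168 mm wide (y), 410 mm long (x), yawed up to 0.24 rad. Origin on the table, under the plane of the closed flaps, midway between its two lanes; x points from the robot's side through the flaps into the compartments, y left, z up. In front is a deck 30 mm above the table, from x = -190 to +6 mm; behind, from x = 122 mm, a small tray with a fixed jar.
- sill (a point): Rear edge of the deck, between the lanes: rack x = 6 mm, 30 mm above the table. Beyond it each lane has a closed compartment, 68 mm wide, floor 18 mm below the deck (12 mm above the table), ending at a back wall 111 mm beyond the sill. A tin tips over the sill as it is pushed and drops flat on this floor once its rear end is past it.
- header (a point): Middle of the underside of the white bar over the flaps, 112 mm above the table (82 mm above the deck), rack x = -4 to 4 mm; its top and the clear roof behind it reach 120 mm above the table. Fingers pointing straight down cannot pass under it; fingers tilted forwards by 20 to 40 degrees, tips low, can reach past the sill.
- mouth_left (a point): Middle of the left lane on the deck (30 mm above the table), straight under the left flap. The lane is 68 mm wide, between rails 12 mm high above the deck, and runs along the rack's x; axes as the rack.
- mouth_right (a point): Middle of the right lane on the deck (30 mm above the table), straight under the right flap. Lane as the left one; axes as the rack.
- flap_left (a joint): Angle of the left blue flap: 0 hanging shut, growing to 1.45 rad as its lower edge swings away from the robot into the compartment; it cannot swing towards the robot. Panel 64 mm wide, 4 mm thick, 60 g, hinged at its top 80 mm above the deck (110 mm above the table), lower edge 8 mm above the deck. No spring: it falls shut by its weight.
- flap_right (a joint): Angle of the right blue flap, as for the left one.
- green_center (a point): Centre (half-way up) of the green flat tea tin: 80 mm long (its x, along the lane), 56 mm wide, 24 mm high, about 120 g (80 to 170 g), white label on top. It lies on the deck in the left or the right lane (varies), 30 mm or more in front of the flap. Axes nearly as the rack.
- yellow_center (a point): Centre of the yellow tea tin, same size, lying in the other lane; to be left alone.
- teapot: Steel teapot, 112 mm across, 114 mm high, with spout and black handle reaching 88 mm from its axis, on the table to the right of the rack, origin under its centre; leave alone.
- mug_a: Glass mug, 76 mm across, 90 mm high, on the table to the left of the rack, origin under its centre; leave alone.
- mug_b: Second glass mug, as the first.
- sugar_pot: White ceramic sugar pot with notched lid, 84 mm across, 89 mm high, on the table to the right of the rack, origin under its centre; leave alone.
- squeezer: Red silicone teabag squeezer, 125 mm long, 30 mm high, lying on the table to the left of the rack; leave alone.
There are look-alikes about, which are no part of the job. What is meant by the part that bears green_center is not purple, and is the larger of those in its own colour.

How it is judged:
On the way, in this order (a step that is already met when the one before it is completed fails the run):
1. the tin has pushed the flap of its own lane open and its front is under it (((y of green_center in the frame of rack above 0 m and value of joint flap_left above 0.5 rad) or (y of green_center in the frame of rack below 0 m and value of joint flap_right above 0.5 rad)) and x of green_center in the frame of rack above -0.03 m), for 0.05 s.
2. the green tin lies flat on the compartment floor behind the sill (x of green_center in the frame of rack between 0.044 and 0.085 m and z of green_center in the frame of rack below 0.029 m and angle between green_center's own z axis and vertical below 0.12 rad), for 0.1 s.
At the end, for the whole second after the job is handed in: The green tin lies flat (within 7 degrees) on the compartment floor, wholly behind the sill; both flaps hang shut (within 0.06 rad); the yellow tin has moved less than 15 mm and the other things less than 30 mm (all of step 2 and value of joint each of flap_left, flap_right below 0.06 rad and distance of yellow_center from where it was at the start of the episode below 0.015 m and distance of each of teapot, mug_a, mug_b, sugar_pot, squeezer from where it was at the start of the episode below 0.03 m); the robot touches nothing.
It fails at once if the green tin is lifted off the deck (its centre rises 20 mm) (z of green_center in the frame of rack above 0.062 m).
It fails at once if the yellow tin is moved by 15 mm (distance of yellow_center from where it was at the start of the episode above 0.015 m).
It fails at once if the yellow tin's flap is opened by 0.2 rad ((y of yellow_center in the frame of rack above 0 m and value of joint flap_left above 0.2 rad) or (y of yellow_center in the frame of rack below 0 m and value of joint flap_right above 0.2 rad)).
It fails at once if the teapot, a mug, the sugar pot or the squeezer is moved by 30 mm (distance of any of teapot, mug_a, mug_b, sugar_pot, squeezer from where it was at the start of the episode above 0.03 m).
It also fails if it takes over 40 s, if anything falls off the work surface, if the arm or the gripper's body presses on something with over 40 N, if the wrist force passes 120 N, or if a joint passes its speed limit or range.

## Working session

There is one attempt and no reset: what is moved stays moved. The work goes in short steps, Python scripts to look and compute and a shell command to move; the robot and the scene stay as the last step left them, time stands still between calls to the robot, and variables do not carry over. Pictures are saved under pics/ and viewed, and the job is handed in when it is done.

```bash
ls; mkdir -p pics
python3 - <<'E'
from bench import robot
import cv2
for n in ["scene","side","wrist"]:
    s=robot.snapshot(n); cv2.imwrite(f"pics/{n}0.png",s["color"][:,:,::-1]); print(n,s["intrinsics"].round(1).tolist(),s["eye"].round(3),s["rotation"].round(3).tolist())
o=robot.get_obs(); print(o["time"],o["tool_pos"],o["ee_rot"],o["width"])
E
```

```text
pics
scene [[431.7, 0.0, 317.4], [0.0, 431.7, 197.5], [0.0, 0.0, 1.0]] [ 1.044 -0.293  1.083] [-2.592, -0.001, 1.095]
side [[516.8, 0.0, 317.7], [0.0, 516.8, 197.6], [0.0, 0.0, 1.0]] [0.355 0.802 0.95 ] [-2.361, -0.016, -2.929]
wrist [[330.2, 0.0, 319.5], [0.0, 330.2, 204.3], [0.0, 0.0, 1.0]] [ 0.222 -0.508  0.384] [2.895, 0.001, -1.285]
0.15 [ 0.15496119 -0.52729024  0.20458252] [-3.14142955e+00  1.67555577e-03 -1.28501730e+00] 0.0942309467398118
```

View pics/scene0.png

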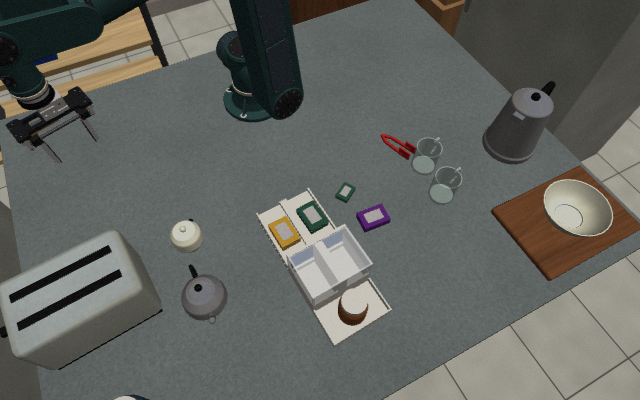

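View pics/side0.png

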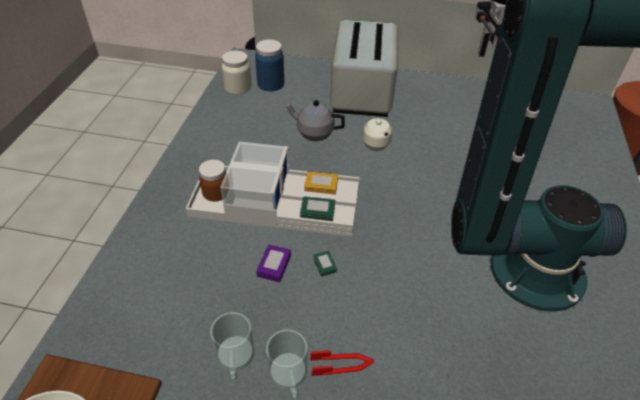

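View pics/wrist0.png

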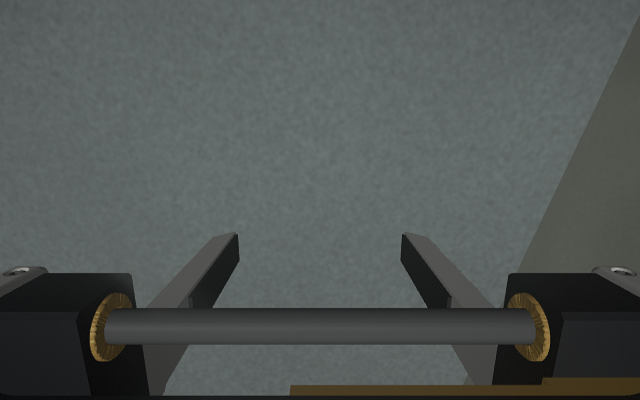

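The candidates for the green tin are: the green one in the rack lane (scene 312,216; side 318,208), a small green one on the table (scene 345,192; side 325,263), and a purple one (scene 374,217; side 274,263). The one in the left lane fits, because it is green and larger than the other green one. I'll confirm with a crop and measure.

```bash
cat > h.py <<'E'
import numpy as np,cv2
from scipy.spatial.transform import Rotation as R
from bench import robot
def cam(n):
    s=robot.snapshot(n); r=s["rotation"]; s["R"]=R.from_euler("xyz",r).as_matrix() if np.shape(r)==(3,) else np.array(r)
    return s
def ray(s,p,z):
    d=s["R"]@np.linalg.inv(s["intrinsics"])@np.array([p[0],p[1],1.]); e=np.array(s["eye"])
    return e+d*(z-e[2])/d[2]
def proj(s,P):
    q=s["R"].T@(np.array(P)-s["eye"]); q=s["intrinsics"]@q; return q[:2]/q[2]
def blobs(s,lo,hi,amin=60):
    h=cv2.cvtColor(s["color"],cv2.COLOR_RGB2HSV); m=cv2.inRange(h,lo,hi)
    m=cv2.morphologyEx(m,cv2.MORPH_CLOSE,np.ones((3,3)))
    c,_=cv2.findContours(m,cv2.RETR_EXTERNAL,cv2.CHAIN_APPROX_NONE)
    return [k for k in c if cv2.contourArea(k)>amin]
E
python3 - <<'E'
from h import *
for n in ["scene","side"]:
    s=cam(n)
    for nm,lo,hi in [("green",(65,100,20),(90,255,140)),("yellow",(15,120,100),(30,255,255)),("purple",(130,120,40),(150,255,255)),("blue",(108,120,20),(128,255,200))]:
        for k in blobs(s,lo,hi,40):
            x,y,w,h=cv2.boundingRect(k); print(n,nm,(x,y,w,h),cv2.contourArea(k))
    x,y=(240,180) if n=="scene" else (180,135)
    c=s["color"][y:y+ (170 if n=="scene" else 150),x:x+190,::-1]
    cv2.imwrite(f"pics/{n}crop.png",cv2.resize(c,(760,4*c.shape[0])[:2] if c.shape[0]<=150 else (665,595),interpolation=cv2.INTER_CUBIC))
E
```

```text
scene green (297, 201, 31, 32) 504.0
scene green (336, 183, 19, 19) 176.5
scene green (223, 0, 79, 122) 3892.0
scene green (0, 0, 141, 96) 6005.0
scene yellow (268, 216, 32, 35) 548.5
scene yellow (432, 0, 32, 10) 96.0
scene purple (357, 204, 33, 28) 530.0
scene blue (33, 54, 24, 11) 95.0
side green (315, 252, 21, 22) 279.5
side green (302, 198, 32, 22) 225.5
side green (458, 0, 182, 310) 22762.5
side yellow (305, 172, 33, 22) 558.0
side purple (257, 245, 34, 37) 765.5
```

View pics/scenecrop.png

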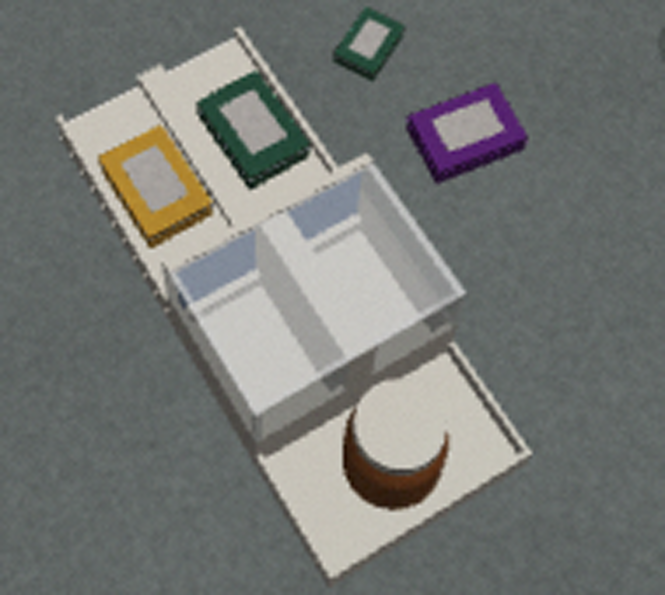

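View pics/sidecrop.png

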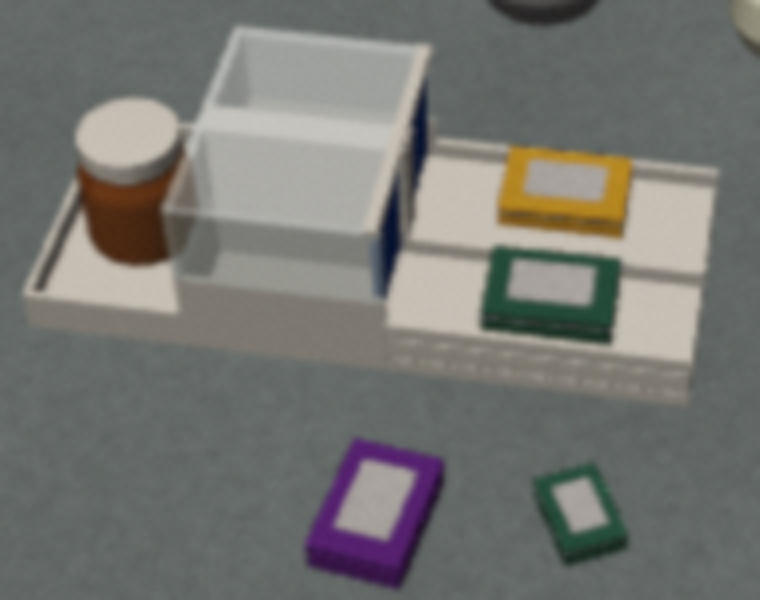

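Run:
```python
from h import *
S=cam("scene"); D=cam("side")
sc=lambda x,y:(240+x/3.5,180+y/3.5); sd=lambda x,y:(180+x/4,135+y/4)
for nm,s,p,z in [("hdrL sc",S,sc(370,157),.12),("hdrR sc",S,sc(165,268),.12),("hdrL sd",D,sd(372,232),.12),("hdrR sd",D,sd(430,47),.12),
 ("deckL sc",S,sc(240,30),.042),("deckR sc",S,sc(60,120),.042),("deckL sd",D,sd(690,365),.042),("deckR sd",D,sd(718,172),.042),("boxbackL sc",S,sc(464,293),.12),("boxbackR sc",S,sc(258,418),.12),
 ("cornerL sc",S,sc(335,165),.042)]:
    print(nm,ray(s,p,z).round(4))
# label / tin: all tin-coloured convex hull -> fill, label = white inside hull
for n,s in [("scene",S),("side",D)]:
  for nm,lo,hi,roi in [("green",(65,100,20),(90,255,140),None),("yellow",(15,120,100),(30,255,255),None)]:
    g=cv2.cvtColor(s["color"],cv2.COLOR_RGB2HSV)
    for k in blobs(s,lo,hi,200):
      x,y,w,h=cv2.boundingRect(k)
      if w>40 or (n=="side" and y>240): continue
      m=np.zeros(g.shape[:2],np.uint8); cv2.drawContours(m,[cv2.convexHull(k)],-1,255,-1)
      m=cv2.erode(m,np.ones((5,5)))
      lab=cv2.bitwise_and(m,cv2.inRange(g,(0,0,120),(180,60,255)))
      c,_=cv2.findContours(lab,cv2.RETR_EXTERNAL,cv2.CHAIN_APPROX_NONE); c=max(c,key=cv2.contourArea)
      W=np.array([ray(s,p[0],.054)[:2] for p in c]); r=cv2.minAreaRect((W*1000).astype(np.float32))
      print(n,nm,"label mm",np.round(r[0],1),np.round(r[1],1),round(r[2],1))
```

```text
hdrL sc [0.6239 0.0045 0.12  ]
hdrR sc [ 0.6348 -0.1634  0.12  ]
hdrL sd [0.6174 0.0046 0.12  ]
hdrR sd [ 0.6265 -0.1617  0.12  ]
deckL sc [ 0.4388 -0.0087  0.042 ]
deckR sc [ 0.4493 -0.1729  0.042 ]
deckL sd [ 0.4308 -0.0057  0.042 ]
deckR sd [ 0.4404 -0.1734  0.042 ]
boxbackL sc [0.745  0.0105 0.12  ]
boxbackR sc [ 0.7586 -0.1545  0.12  ]
cornerL sc [0.5836 0.0011 0.042 ]
scene green label mm [523.7 -41.8] [49.4 32. ] 3.6
scene yellow label mm [ 534.6 -130.7] [48.4 30.1] 4.9
side green label mm [523.1 -43.3] [50.  32.1] 5.1
side yellow label mm [ 533.5 -132.6] [47.3 29.3] 4.9
```

The green tin in the left lane is confirmed. It is clearly bigger than the loose green one, and the purple one is out.

From both views:
- Rack origin is about (0.630, -0.0785) with yaw about 0.063.
- The tin centre is about x -0.104, y +0.043 in the rack frame.

The first move turns the tool to the rack's yaw, heads for the lane at z 0.2 and shuts the fingers most of the way.

```bash
python3 -m handwheel '{"delta_pos": [[0,0,0],[0,0,0],[-50,-30,0],[-50,-30,0],[-50,-30,0],[-50,-30,0],[-50,-30,0],[-50,-30,0]], "rotation": [[0,0,0.11],[0,0,0.11],[0,0,0],[0,0,0],[0,0,0],[0,0,0],[0,0,0],[0,0,0]], "claw": [0.6,0.6,0.6,0.6,0.6,0.6,0.6,0.6]}'
```

```text
time: 1.35
tool_pos: [0.3154, -0.2149, 0.2057]
ee_rot: [-3.141, -0.001, -1.506]
wrist_force: [1.1, -0.1, 0.5]
width: 0.0197
```

```bash
python3 -m handwheel '{"delta_pos": [[-39,-37,0],[-39,-37,0],[-39,-37,0],[-39,-37,0],[0,0,0],[0,0,0],[0,0,0],[0,0,0]], "rotation": [[0,0,0],[0,0,0],[0,0,0],[0,0,0],[0.13,0,0],[0.13,0,0],[0.13,0,0],[0.13,0,0]], "claw": [0.6,0.6,0.6,0.6,0.6,0.6,0.6,0.6]}'
python3 - <<'E'
from h import *
o=robot.get_obs()
r=R.from_euler("xyz",o["ee_rot"]).as_matrix(); print(r.round(3).tolist())
y=.063;A=np.array([[np.cos(y),np.sin(y)],[-np.sin(y),np.cos(y)]]); print("rack",A@(o["tool_pos"][:2]-np.array([.63,-.0785])),o["tool_pos"],o["joint_positions"])
for n in ["scene","side"]: 
  s=cam(n); cv2.imwrite(f"pics/{n}1.png",s["color"][:,:,::-1])
E
```

```text
time: 2.35
tool_pos: [0.4525, -0.0509, 0.2062]
ee_rot: [-2.617, -0.001, -1.504]
wrist_force: [-0.4, 0.6, -0.1]
width: 0.0189
[[0.066, -0.863, 0.5], [-0.998, -0.058, 0.032], [0.001, -0.501, -0.865]]
rack [-0.1753788  0.0387038] [ 0.4525324  -0.05091454  0.20615893] [-0.42154605 -0.5396065   1.96698223  0.24929129  1.25042585  1.0596876 ]
```

View pics/scene1.png

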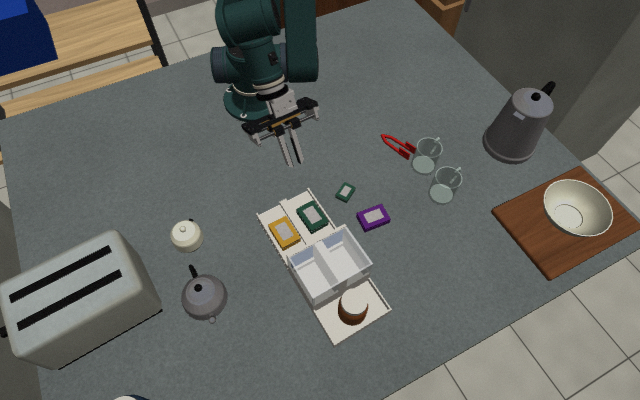

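View pics/side1.png

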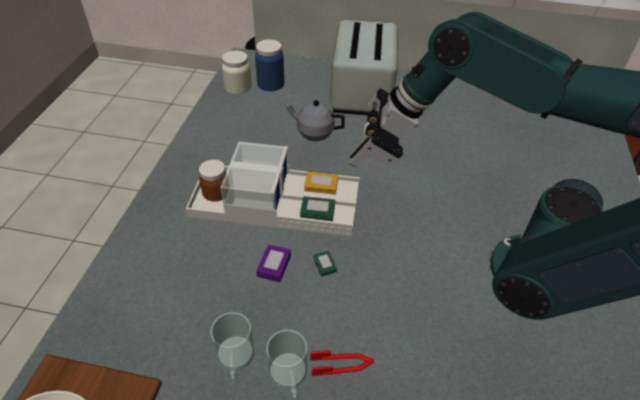

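The arm is over the deck, behind the green tin, with everything undisturbed. Next I go down behind the tin.

```bash
python3 -m handwheel '{"delta_pos": [[-4,13,22],[0,13,22],[0,13,22],[0,13,22],[0,13,22],[0,12,21],[0,0,0],[0,0,0]], "rotation": [[0,0,0],[0,0,0],[0,0,0],[0,0,0],[0,0,0],[0,0,0],[0,0,0],[0,0,0]], "claw": [0.6,0.6,0.6,0.6,0.6,0.6,0.6,0.6]}'
cat > st.py <<'E'
from h import *
import sys
o=robot.get_obs()
y=.063;A=np.array([[np.cos(y),np.sin(y)],[-np.sin(y),np.cos(y)]]); print("rack",(A@(o["tool_pos"][:2]-np.array([.63,-.0785]))).round(4),o["tool_pos"].round(4),o["wrist_force"].round(1))
ims=[]
for n,(x0,y0) in [("scene",(250,180)),("side",(230,120))]: 
  s=cam(n); ims.append(cv2.resize(s["color"][y0:y0+140,x0:x0+130,::-1],(390,420),interpolation=cv2.INTER_CUBIC))
cv2.imwrite(sys.argv[1],np.hstack(ims))
E
python3 st.py pics/a1.png
```

```text
time: 3.45
tool_pos: [0.4516, -0.0476, 0.0551]
ee_rot: [-2.62, -0.001, -1.505]
wrist_force: [-0.2, -0.2, 0.4]
width: 0.0189
rack [-0.1761  0.0421] [ 0.4516 -0.0476  0.0551] [-0.2 -0.2  0.4]
```

View pics/a1.png

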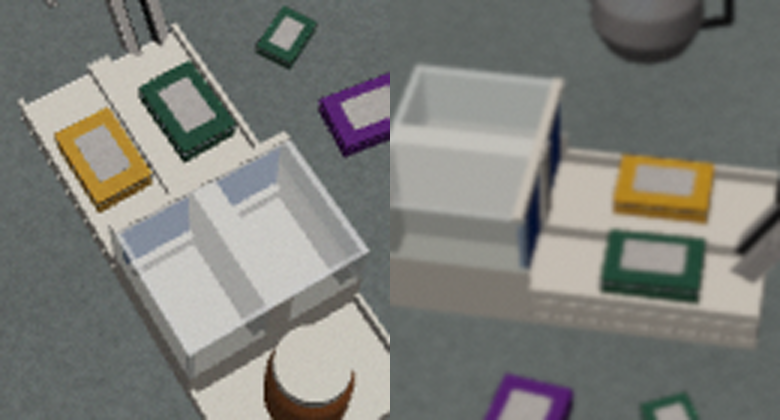

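```bash
python3 -m handwheel '{"delta_pos": [[0,4,6],[0,3,6],[0,-8.7,5],[0,-8.7,5],[0,-8.7,5],[0,-8.7,5],[0,-8.7,5],[0,0,0]], "rotation": [[0,0,0],[0,0,0],[0,0,0],[0,0,0],[0,0,0],[0,0,0],[0,0,0],[0,0,0]], "claw": [0.6,0.6,0.6,0.6,0.6,0.6,0.6,0.6]}'; python3 st.py pics/a2.png
```

```text
time: 4.55
tool_pos: [0.5011, -0.0439, 0.0397]
ee_rot: [-2.621, -0.0, -1.504]
wrist_force: [-0.6, 0.8, -0.0]
width: 0.0186
rack [-0.1264  0.0427] [ 0.5011 -0.0439  0.0397] [-0.6  0.8 -0. ]
```

View pics/a2.png

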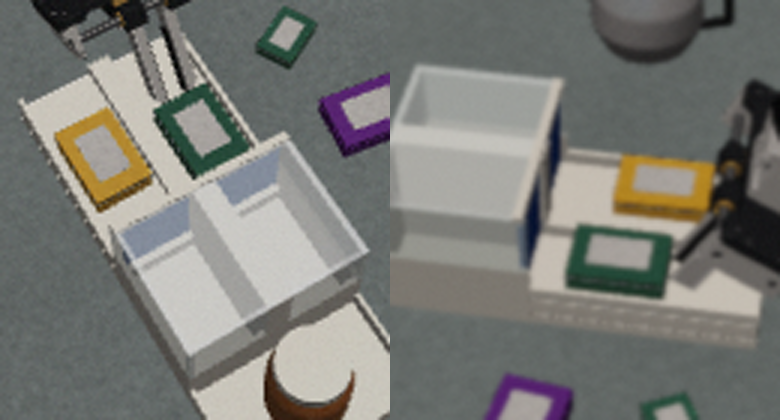

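The tin slides straight, square to its lane. I keep pushing to the flap.

```bash
python3 -m handwheel '{"delta_pos": [[0,-7.2,4.2],[0,-7.2,4.2],[0,-7.2,4.2],[0,-7.2,4.2],[0,-7.2,4.2],[0,-7.2,4.2],[0,-7.2,4.2],[0,0,0]], "rotation": [[0,0,0],[0,0,0],[0,0,0],[0,0,0],[0,0,0],[0,0,0],[0,0,0],[0,0,0]], "claw": [0.6,0.6,0.6,0.6,0.6,0.6,0.6,0.6]}'; python3 st.py pics/a3.png
```

```text
time: 5.65
tool_pos: [0.5593, -0.0401, 0.0393]
ee_rot: [-2.621, -0.0, -1.505]
wrist_force: [0.6, 0.4, -0.3]
width: 0.0185
rack [-0.0682  0.0428] [ 0.5593 -0.0401  0.0393] [ 0.6  0.4 -0.3]
```

View pics/a3.png

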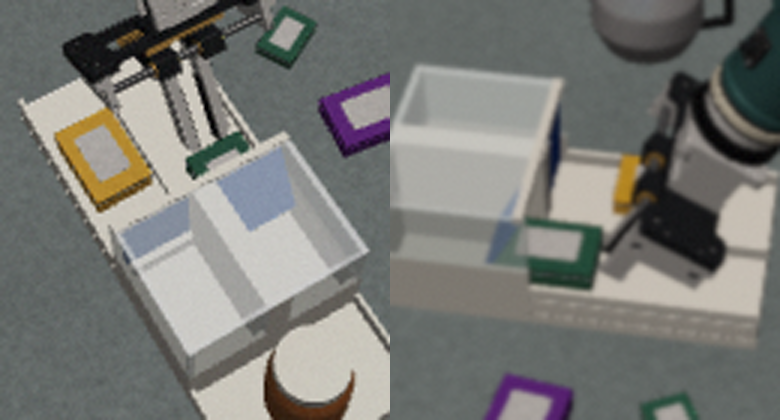

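The flap is open and the tin's front is under it (side crop 540,245). I advance, rising a few mm so the tips stay on the rear face as it tips.

```bash
python3 -m handwheel '{"delta_pos": [[0,-5.8,2],[0,-5.8,2],[0,-5.8,2],[0,-5.8,2],[0,-4.3,2.5],[0,-4.3,2.5],[0,0,0],[0,0,0]], "rotation": [[0,0,0],[0,0,0],[0,0,0],[0,0,0],[0,0,0],[0,0,0],[0,0,0],[0,0,0]], "claw": [0.6,0.6,0.6,0.6,0.6,0.6,0.6,0.6]}'; python3 st.py pics/a4.png
```

```text
time: 6.75
tool_pos: [0.5924, -0.0378, 0.0434]
ee_rot: [-2.622, 0.0, -1.505]
wrist_force: [0.4, 0.7, 1.3]
width: 0.0188
rack [-0.035   0.0429] [ 0.5924 -0.0378  0.0434] [0.4 0.7 1.3]
```

View pics/a4.png

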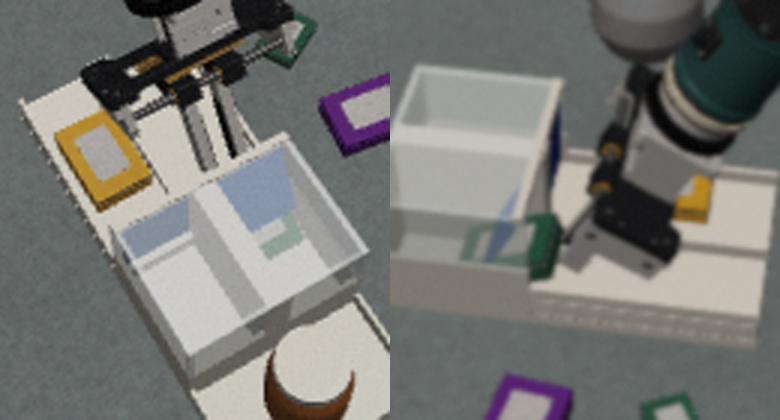

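The tin has tipped over the sill, with its rear up against the fingertips. I continue, sinking gently with the rear edge.

```bash
python3 -m handwheel '{"delta_pos": [[0,-4.3,2.5],[0,-4.3,2.5],[0,-3.8,3.4],[0,-3.8,3.4],[0,-3.8,3.4],[0,-3.8,3.4],[0,0,0],[0,0,0]], "rotation": [[0,0,0],[0,0,0],[0,0,0],[0,0,0],[0,0,0],[0,0,0],[0,0,0],[0,0,0]], "claw": [0.6,0.6,0.6,0.6,0.6,0.6,0.6,0.6]}'; python3 st.py pics/a5.png
```

```text
time: 7.85
tool_pos: [0.6226, -0.036, 0.0395]
ee_rot: [-2.621, -0.0, -1.505]
wrist_force: [0.3, -1.4, -0.7]
width: 0.0187
rack [-0.0047  0.0429] [ 0.6226 -0.036   0.0395] [ 0.3 -1.4 -0.7]
```

View pics/a5.png

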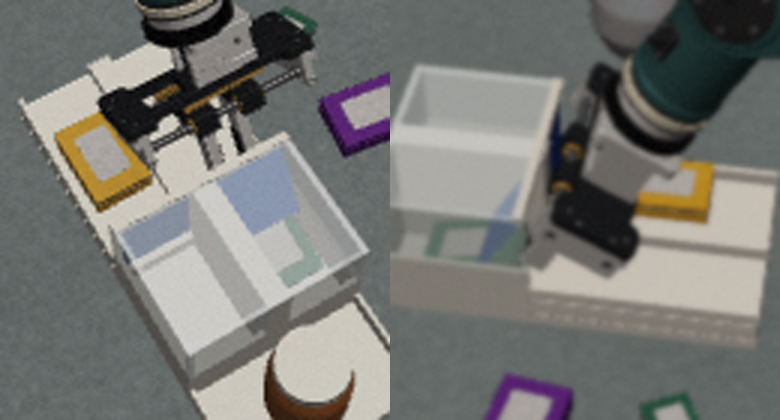

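```bash
python3 -m handwheel '{"delta_pos": [[0,-2.2,2.2],[0,-2.2,2.2],[0,-2.6,1.5],[0,-2.6,1.5],[0,0,0],[0,0,0],[0,0,0],[0,0,0]], "rotation": [[0,0,0],[0,0,0],[0,0,0],[0,0,0],[0,0,0],[0,0,0],[0,0,0],[0,0,0]], "claw": [0.6,0.6,0.6,0.6,0.6,0.6,0.6,0.6]}'; python3 st.py pics/a6.png
```

```text
time: 8.95
tool_pos: [0.6342, -0.0351, 0.0376]
ee_rot: [-2.622, -0.0, -1.505]
wrist_force: [-0.4, -0.7, -0.6]
width: 0.0186
rack [0.007 0.043] [ 0.6342 -0.0351  0.0376] [-0.4 -0.7 -0.6]
```

View pics/a6.png

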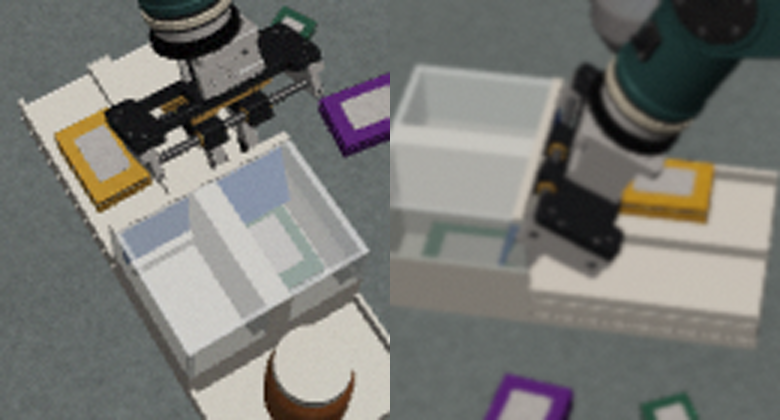

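The tin looks to be down. I check where its front edge lies if it's flat (top at z 0.036).

Run:
```python
from h import *
S=cam("scene");D=cam("side")
y=.063;A=np.array([[np.cos(y),np.sin(y)],[-np.sin(y),np.cos(y)]])
for s,p in [(S,(358.3,269.5)),(S,(345,275.7)),(D,(243.3,194)),(D,(240.5,207))]:
    print((A@(ray(s,p,.036)[:2]-[.63,-.0785])).round(4))
# predicted corners if flat, centre x=.052 vs others
for n,s,(x0,y0,w,h) in [("scene",S,(300,225,80,75)),("side",D,(220,170,80,75))]:
    im=cv2.resize(s["color"][y0:y0+h,x0:x0+w,::-1],(w*5,h*5),interpolation=cv2.INTER_CUBIC); cv2.imwrite(f"pics/z_{n}.png",im)
a=np.hstack([cv2.imread("pics/z_scene.png"),cv2.imread("pics/z_side.png")]); cv2.imwrite("pics/z1.png",a)
```

```text
[0.0903 0.0688]
[0.0869 0.0302]
[0.0864 0.0172]
[0.0819 0.062 ]
```

View pics/z1.png

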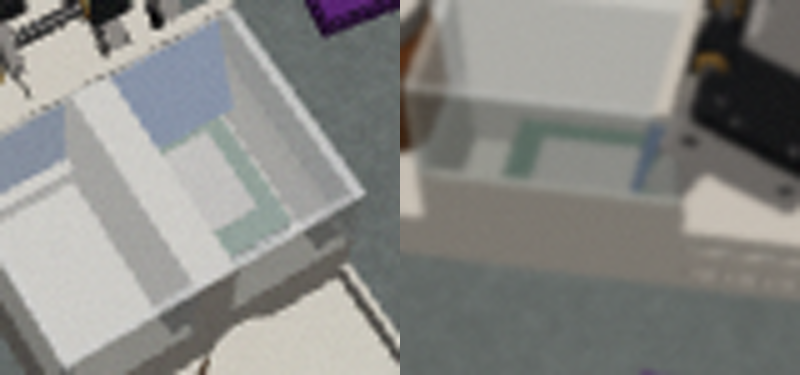

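The rear edge can't be on the sill with the leading tip edge at rack x about 0.014, so the tin is down. Its front edge at about 0.088 puts the centre at about 0.048. I draw the fingers back out.

```bash
python3 -m handwheel '{"delta_pos": [[0,4.1,-3.2],[0,8.7,-5],[0,8.7,-5],[0,8.7,-5],[0,8.7,-5],[0,8.7,-5],[0,8.7,-5],[0,8.7,-5]], "rotation": [[0,0,0],[0,0,0],[0,0,0],[0,0,0],[0,0,0],[0,0,0],[0,0,0],[0,0,0]], "claw": [0.6,0.6,0.6,0.6,0.6,0.6,0.6,0.6]}'; python3 -m handwheel '{"delta_pos": [[0,12,-16],[0,12,-16],[0,-3,-35],[0,-3,-35],[0,-3,-35],[0,0,0],[0,0,0],[0,0,0]], "rotation": [[0,0,0],[0,0,0],[0,0,0],[0,0,0],[0,0,0],[0,0,0],[0,0,0],[0,0,0]], "claw": [0.6,0.6,0.6,0.6,0.6,0.6,0.6,0.6]}'; python3 st.py pics/a7.png
python3 - <<'E'
from h import *
for n,s,(x0,y0,w,h) in [("scene",cam("scene"),(300,225,80,75)),("side",cam("side"),(220,160,80,75))]:
    im=cv2.resize(s["color"][y0:y0+h,x0:x0+w,::-1],(w*5,h*5),interpolation=cv2.INTER_CUBIC); cv2.imwrite(f"pics/z_{n}.png",im)
a=np.hstack([cv2.imread("pics/z_scene.png"),cv2.imread("pics/z_side.png")]); cv2.imwrite("pics/z2.png",a)
E
```

```text
time: 10.15
tool_pos: [0.5585, -0.0402, 0.0385]
ee_rot: [-2.622, -0.0, -1.505]
wrist_force: [-0.6, -0.1, -0.4]
width: 0.0186
time: 11.15
tool_pos: [0.4774, -0.045, 0.1475]
ee_rot: [-2.625, 0.001, -1.505]
wrist_force: [0.3, 0.5, -0.1]
width: 0.0189
rack [-0.1502  0.043 ] [ 0.4774 -0.045   0.1475] [ 0.3  0.5 -0.1]
```

View pics/a7.png

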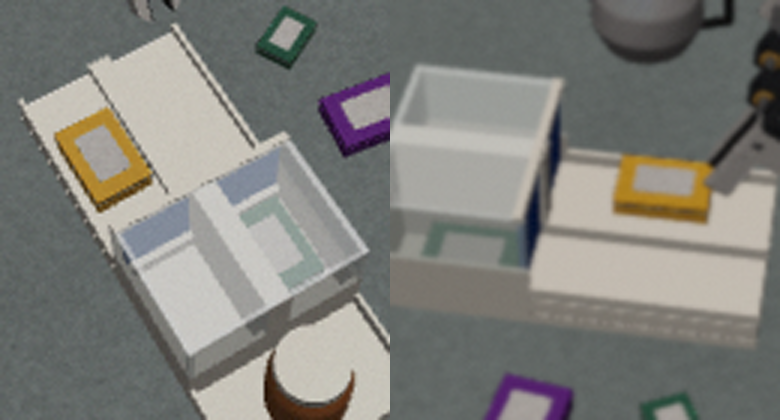

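View pics/z2.png

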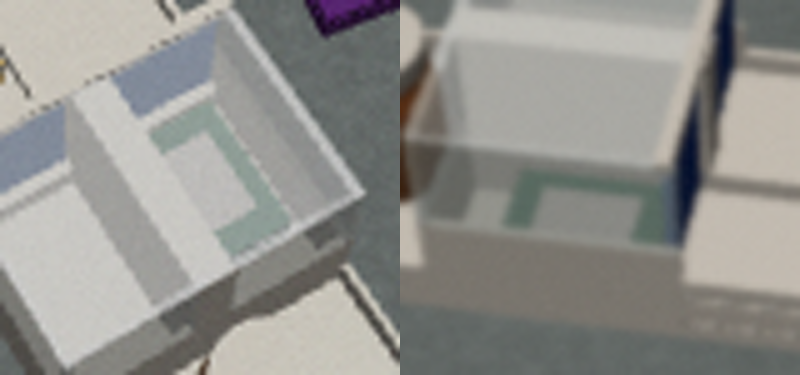

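The tin lies in the compartment with the sill visible behind it, and both flaps hang alike. One last numeric check of the label's place and the yellow tin.

Run:
```python
from h import *
S=cam("scene");D=cam("side")
y=.063;A=np.array([[np.cos(y),np.sin(y)],[-np.sin(y),np.cos(y)]])
f=lambda s,p,z:(A@(ray(s,p,z)[:2]-[.63,-.0785])).round(4)
sc=lambda x,y:(300+x/5,225+y/5)
print("rear edge L/R",f(S,sc(208,101),.036),f(S,sc(150,132),.036),"front",f(S,sc(290,218),.036),f(S,sc(232,250),.036))
sd=lambda x,y:(220+(x-400)/5,160+y/5)
print("side front far",f(D,sd(527,171),.036))
for n,s in [("scene",S),("side",D)]:
  for k in blobs(s,(15,120,100),(30,255,255),200): print(n,cv2.boundingRect(k))
```

```text
rear edge L/R [0.0101 0.0689] [0.0096 0.0329] front [0.0879 0.0695] [0.0872 0.0343]
side front far [0.081 0.017]
scene (268, 216, 32, 35)
side (305, 172, 32, 22)
```

The centre is at rack x about 0.049, the length seen (78 mm) is that of a flat tin, and the yellow tin hasn't moved. Handing in.

```bash
python3 -c "
from bench import robot
print(robot.close_job()); print(robot.get_obs()['time'])"
```

```text
the job is handed in; nothing more can be done
None
the job is handed in; nothing more can be done
```

I pushed the green tin along the left lane with the fingertips tilted 30° forwards. It opened its flap, tipped over the sill and dropped flat in the compartment. I then drew the fingers out and up and handed the job in at about 11.5 s; no verdict was reported.

**Last checks:**
- **Tin:** in the scene view its rear edge is at rack x of about 0.010 m and its front at about 0.088 m, so the centre is at about 0.049 m. The visible length matches a tin lying flat. The side view puts the front edge about 6 mm nearer the robot, which would put the centre at about 0.041 m, just short of the 0.044 m limit. The two views disagreed by a similar amount when I measured the rack. A tin lying flat behind the sill cannot sit below about 0.046 m, so I trusted the scene view.
- **Flaps:** both look shut and hang alike, judged by eye only; I did not measure the angle.
- **Other things:** the yellow tin's outline is unchanged within 1 pixel in both views. The arm went near none of the mugs, teapot, sugar pot or squeezer, and the wrist force stayed near zero in every reading, but I did not re-measure their positions at the end.

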